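# Turn the embossing die and register it in the press bed

## Robot

A 6-joint arm with a two-finger parallel gripper is mounted at the origin on the work surface. World frame = base frame: x ahead of the robot, y to its left, z up, the work surface at z = 0. Lengths are in m, angles in degrees, forces in N, time in s.
With the tool pointing down it reaches from about 0.325 to 0.875 m from the base axis. Payload 4.4 kg.
Tool frame: the origin (TCP) lies at the very end of the fingers, on their centre line; the grasp point (between the pads) lies 19 mm behind it; z points along the fingers, y is the direction in which the jaws open and shut (so a half turn about z gives the same grasp; the last joint's range is limited). The gripper opens to 85 mm and grips with 20 to 120 N. Pads are 22 mm wide; open, the fingers measure 114 mm over their backs; the gripper's body (76 mm by 85 mm) begins 54 mm behind the grasp point. The pads swing forward as they close: fully open they stand 13 mm farther back than shut.
Start: joints at [55.663, 11.837, 88.321, -0, 79.842, -8.623], TCP at [0.249, 0.518, 0.231] pointing down, gripper open.
Joint ranges: [-156.59, 156.59], [-49.26, 127.26], [12.9, 141.05], [-63.56, 243.56], [4.71, 150.69], [-161.64, 161.64]. Speed limits (degrees/s): [159.86, 159.86, 180, 180, 180, 180].

## Interface

Orientations are given as a 3x3 rotation matrix whose columns are the frame's x, y, z axes.
In Python, from bench import env gives the robot as it stands.
- The arm moves only by the tool move_arm, never from a script. Its argument "steps" is one flat list of numbers, 7 for each row, row after row: the finger opening in mm, from 0 to 85.4, then the shift along the tool's x, y, z in mm, then the turn, a rotation vector about the tool's x, y, z in degrees. A call has 1 to 8 rows; each row is the pose to reach, as a shift and turn from the pose commanded when the call began, along the tool's axes at that moment; what a row does not reach only later rows make up. A row lasts 1/12 s, in which the tool goes at most 41.7 mm and 7.16 degrees, less where a joint would pass 70% of its speed; a pose out of reach is approached as far as the arm can. A call with a gripper value outside its range is refused whole. The fingers move at their own pace and stop on an object; "force" is the grip in N (left out, the last holds). Time passes only in rows, so rows that repeat a pose let the fingers close. It gives the time, the measured TCP pose, the force and the opening at its end, in the units of the state.
- env.get_obs(): the state, without advancing time (a new reading comes with each control period).
- env.capture(name): name is "scene" or "top"; returns the picture (384x512x3 uint8, red, green, blue); there is no depth.
- env.get_calibration(name): a dict with "intrinsics" (3x3 intrinsics, pixels), "k1" (the pictures are not rectified: a ray, as slopes to the right and down, at radius r is drawn at 1 + k1 r^2 times it, then the intrinsics apply), "eye" and "rotation" of the camera in the world. Camera axes: x right, y down, z forward; pixel columns grow to the right and rows downward; lengths in m; the calibration is good to about 2 mm. A picture is of the moment at which its call begins. get_calibration takes no time and is no camera call.
- env.hand_in(): hands the job in, once; it reports no verdict.
The state is a dict: "time": time; "joints": joint angles; "joint_vel": joint speeds; "effort": joint torques, N m; "eef_pos": TCP position; "eef_rot": TCP orientation; "contact_force": force on the tool from outside, world axes, zero at the start; "ft_torque": the same for the moment, N m; "opening": finger opening in m.
Only numpy, scipy, OpenCV 4.12 (cv2) and the standard library are available. Lean on these libraries where they do the work, as an engineer would, in place of code of your own. Each camera call takes 0.05 s, during which the arm holds its last target.

## Task

Turn the square embossing die a quarter turn clockwise (seen from above) by pushing it round against the fixed steel corner post, so that its brass-marked edge faces the brass back stop. Then slide it into the corner of the bed: press it home against the back stop until you feel a definite stop, then press it home against the steel side rail in the same way, and leave it flush against both. Keep the die flat on the bed, never let any push on it reach 25 N, and leave the jar, the tin and the wooden block alone.

Things in the scene. Friction and masses are not known exactly. Their poses are not given: they have to be found in the camera images.
- bed: Green press bed fixed to the bench: a plate 330 x 270 mm, 8 mm thick, its top 8 mm above the bench. Origin on the bench surface directly under the axis of the post; x (away from the robot, give or take its yaw) points from the post towards the back stop, y to the left, z up. The plate spans x from -150 to 180 mm and y from -115 to 155 mm.
- post: Fixed steel corner post: an upright round post, diameter 12 mm, 42 mm tall, joined to a low cheek 24 mm tall that runs 55 mm from it in the bed's -x. The cheek's working face looks to +y and lies 12 mm in -y from the post's axis, so post and cheek make an inside corner open to -x and +y, in which the die's far right corner can bear. Origin on the post's axis, on the plate's top; axes as the bed's.
- backstop: Fixed brass bar along the bed's y, 140 mm long, 16 mm thick, 20 mm tall above the plate. Origin at the middle of the lower edge of its working face, which looks to the bed's -x and lies 130 mm in +x from the post's axis; the bar is centred 45 mm in +y from the post. Rigid.
- siderail: Fixed steel bar along the bed's x, 95 mm long, 16 mm thick, 20 mm tall above the plate. Origin at the middle of the lower edge of its working face, which looks to the bed's +y and lies 10 mm in -y from the post's axis; the bar spans 34 to 129 mm in +x from the post. Rigid.
- die: Loose square die, 90 x 90 mm, 28 mm tall, black with patterned aluminium top, about 0.3 kg (varies; sliding it takes about 2 to 5 N), too wide to grasp. Origin at the centre of its underside, z up; brass strip on its +y edge. It starts flat on the bed, the middle of its +x face 4 to 12 mm short of the post, that of its -y face 3 to 9 mm left of the cheek, brass edge to the bed's +y.
- mark (a point): Middle of the die's brass-marked side face, 45 mm in the die's +y from its centre, 14 mm above its underside. At the end this face touches the back stop and the die's +x face touches the side rail.
- dye_jar: Amber jar standing on the bench beside the bed, diameter 48 mm, 55 mm tall; leave alone. Origin at the centre of its underside.
- wax_tin: Round metal tin standing on the bench beside the bed, diameter 52 mm, 35 mm tall; leave alone. It may stand in the jar's place and the jar in its. Origin at the centre of its underside.
- edge_block: Wooden block 100 x 40 x 30 mm lying on the bench to the right of the bed; leave alone. Origin at the centre of its underside, long side along its x.
There are look-alikes about, which are no part of the job. Of the things that look like the die, the middle-sized one is meant.

How it is judged (in metres and radians):
On the way, in this order (a step that is already met when the one before it is completed fails the run):
1. the die, turned partway (27 to 63 degrees left to go), bears on the corner post (contact force between die and post above 0.3 N and angle between the y axis of die and the x axis of bed, either way round between 0.47 and 1.05 rad), for 0.05 s.
2. the die has been turned a quarter, brass edge towards the back stop (within 15 degrees) (angle between the y axis of die and the x axis of bed, either way round below 0.26 rad and x of mark in the frame of bed above 0.03 m), for 0.1 s.
3. the die is pressed home on the back stop with more than 2 N, square to it (contact force between die and backstop above 2 N and angle between the y axis of die and the x axis of bed, either way round below 0.035 rad and x of mark in the frame of bed above 0.128 m), for 0.2 s.
4. the die is pressed home on the side rail with more than 2 N (contact force between die and siderail above 2 N and y of die in the frame of bed below 0.037 m), for 0.2 s.
At the end, for the whole second after the job is handed in: The die lies flat and still in the corner of the bed, brass edge within 2 mm of the back stop, its side within 2 mm of the side rail, square to them within 0.03 rad (x of mark in the frame of bed above 0.128 m and y of die in the frame of bed between 0.032 and 0.037 m and angle between the y axis of die and the x axis of bed, either way round below 0.03 rad and angle between die's own z axis and vertical below 0.03 rad and z of die in the frame of bed below 0.01 m and linear speed of die below 0.005 m/s); the robot touches nothing.
It fails at once if a force of 25 N or more on the die from the robot, the post, the back stop or the side rail (contact force between any of the arm, the fingers and die above 25 N or contact force between die and post above 25 N or contact force between die and backstop above 25 N or contact force between die and siderail above 25 N).
It fails at once if the die lifted or tipped off the bed (z of die in the frame of bed above 0.016 m or angle between die's own z axis and vertical above 0.12 rad).
It fails at once if the jar, tin or wooden block moved more than 15 mm (distance of any of dye_jar, wax_tin, edge_block from where it was at the start of the episode above 0.015 m).
It also fails if it takes over 72 s, if anything falls off the work surface, if the arm or the gripper's body presses on something with over 40 N, if the wrist force passes 120 N, or if a joint passes its speed limit or range.

## Working session

There is one attempt and no reset: what is moved stays moved. The work goes in short steps, Python scripts to look and compute and a tool call to move; the robot and the scene stay as the last step left them, time stands still between calls to the robot, and variables do not carry over. Pictures are saved under pics/ and viewed, and the job is handed in when it is done.

Besides the shell and the picture viewer there is one more tool, called after ">>>" by a JSON object that holds its "api" and its "payload", one argument or row to a line. move_arm: Moves the arm, as the interface text tells. Its arguments: {"type":"object","properties":{"steps":{"type":"array"},"force":{"type":"number"}},"required":["steps"]}

```bash
ls; mkdir -p pics
python3 - <<'E'
from bench import env
import cv2
o=env.get_obs();print(o)
for n in("scene","top"):
    print(n,env.get_calibration(n))
    im=env.capture(n);cv2.imwrite(f"pics/{n}0.png",im[:,:,::-1])
E
```

```text
pics
{'time': 0.0, 'joints': array([ 5.56633260e+01,  1.18874666e+01,  8.84057516e+01,  1.46692317e-03,
        7.98431041e+01, -8.62463471e+00]), 'joint_vel': array([-0.06425929, -0.18985806,  0.0785608 ,  0.03961779, -0.04056108,
       -0.11705092]), 'effort': array([ 9.09608900e-06, -3.83025384e+01, -2.91594833e+01, -1.39920826e-04,
        1.03271482e-02,  6.21291946e-06]), 'eef_pos': array([0.24903935, 0.51741272, 0.23008602]), 'eef_rot': array([[-9.00983647e-01,  4.33850908e-01, -1.36284831e-03],
       [ 4.33852881e-01,  9.00981617e-01, -1.95043749e-03],
       [ 3.81702196e-04, -2.34858795e-03, -9.99997169e-01]]), 'contact_force': array([ 0.07347915, -0.31455084, -0.84255711]), 'ft_torque': array([ 0.0233853, -0.0006329,  0.0008618]), 'opening': 0.08522579624739887}
scene {'intrinsics': array([[363.28699328,   0.        , 253.72091539],
       [  0.        , 363.28699328, 201.39209398],
       [  0.        ,   0.        ,   1.        ]]), 'k1': -0.08562229860720313, 'eye': array([ 0.97002852, -0.09490674,  0.70598744]), 'rotation': array([[ 0.2979374 ,  0.78233071, -0.54698443],
       [ 0.95451815, -0.23735526,  0.18043721],
       [ 0.01133194, -0.57586556, -0.81746587]])}
top {'intrinsics': array([[401.01045837,   0.        , 259.72354119],
       [  0.        , 401.01045837, 194.47080992],
       [  0.        ,   0.        ,   1.        ]]), 'k1': -0.046002556138788675, 'eye': array([0.42770798, 0.0444721 , 0.88658897]), 'rotation': array([[ 1.66621404e-03, -9.93614468e-01,  1.12816276e-01],
       [-9.99998297e-01, -1.74508195e-03, -6.00334184e-04],
       [ 7.93374378e-04, -1.12815083e-01, -9.93615684e-01]])}
```

View pics/scene0.png

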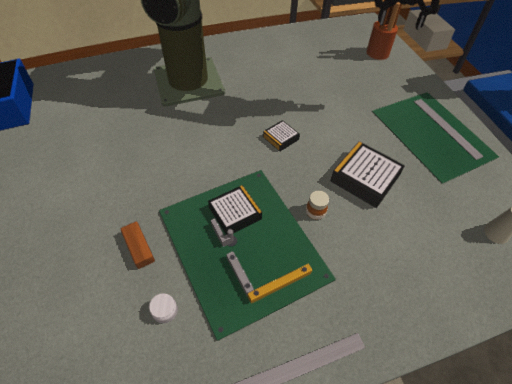

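View pics/top0.png

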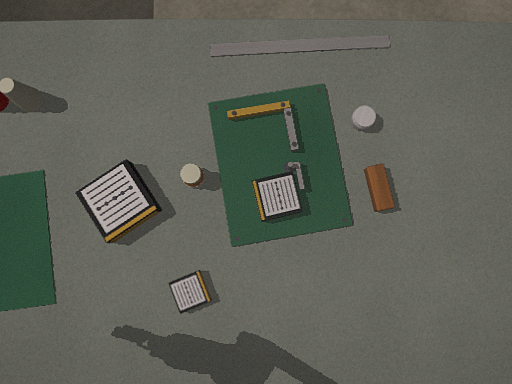

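Look-alikes in the top view are the large one (118,200), the one on the bed (278,196) and the small one (189,292). The middle-sized one is on the bed at the post, with its brass edge to the left (+y), as the description says. I'll confirm it in an enlarged crop.

Run:
```python
import cv2
im=cv2.imread("pics/top0.png")
c=im[80:250,200:360];cv2.imwrite("pics/top0c.png",cv2.resize(c,None,fx=3.5,fy=3.5,interpolation=cv2.INTER_CUBIC))
im=cv2.imread("pics/scene0.png")
c=im[170:330,155:335];cv2.imwrite("pics/scene0c.png",cv2.resize(c,None,fx=3.5,fy=3.5,interpolation=cv2.INTER_CUBIC))
```

```text
(no output)
```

View pics/top0c.png

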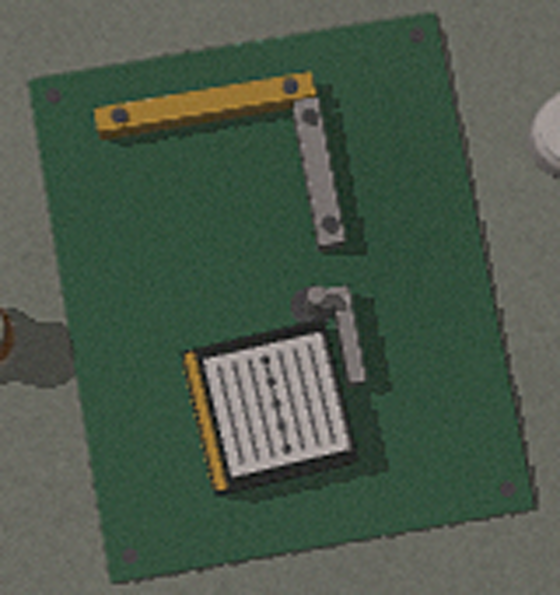

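View pics/scene0c.png

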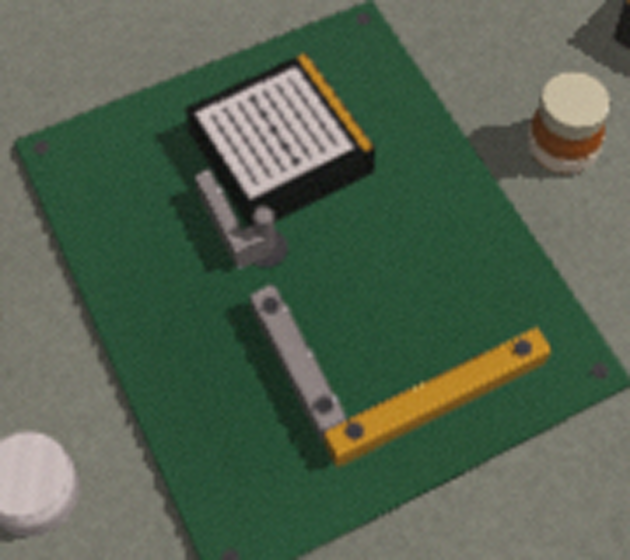

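The crop confirms it: square die, brass strip on the left (+y) edge, sitting at the post. Next I fit the bed and die poses from corners in both views.

```bash
cat > h.py <<'E'
import numpy as np, cv2
from scipy.optimize import least_squares
from bench import env
CAL={n:env.get_calibration(n) for n in("top","scene")}
def proj(n,P):
    c=CAL[n];q=(np.asarray(P,float)-c["eye"])@c["rotation"]
    s=q[:,:2]/q[:,2:];r2=(s**2).sum(1,keepdims=True);s=s*(1+c["k1"]*r2)
    K=c["intrinsics"];return np.c_[s[:,0]*K[0,0]+K[0,2],s[:,1]*K[1,1]+K[1,2]]
def R2(a):return np.array([[np.cos(a),-np.sin(a)],[np.sin(a),np.cos(a)]])
def pts(pose,loc,z):
    return np.c_[np.asarray(loc)@R2(pose[2]).T+pose[:2],np.full(len(loc),z)]
def fit(x0,obs,z):  # obs: list (cam, local xy list, px list)
    f=lambda p:np.concatenate([(proj(n,pts(p,l,z))-np.array(u)).ravel() for n,l,u in obs])
    r=least_squares(f,x0,loss='soft_l1');return r.x,f(r.x)
def crop(n,im,x0,y0,x1,y1,k,name):
    cv2.imwrite(name,cv2.resize(im[y0:y1,x0:x1,::-1],None,fx=k,fy=k,interpolation=cv2.INTER_CUBIC))
E
python3 - <<'E'
from h import *
T=lambda l:[(200+a/3.5,80+b/3.5) for a,b in l]
S=lambda l:[(155+a/3.5,170+b/3.5) for a,b in l]
ot=("top",[(.18,.155),(.18,-.115),(-.15,-.115),(-.15,.155)],T([(30,80),(437,13),(533,508),(113,582)]))
os=("scene",[(-.15,.155),(-.15,-.115),(.18,.155)],S([(373,3),(17,142),(630,383)]))
for o in([ot],[os],[ot,os]):
    b,r=fit([.5,0,.17],o,.008);print(b[:2],np.degrees(b[2]),r.round(1))
h=.045
dt=("top",[(h,h),(h,-h),(-h,-h),(-h,h)],T([(185,352),(325,322),(355,457),(217,492)]))
ds=("scene",[(h,-h),(-h,-h),(-h,h),(h,h)],S([(255,203),(190,108),(303,57),(373,153)]))
for o in([dt],[ds],[dt,ds]):
    d,r=fit([.4,0,.17],o,.036);print(d[:2],np.degrees(d[2]),r.round(1), "in bed",(d[:2]-b[:2])@R2(b[2]))
for n in("top","scene"): print(n,proj(n,[[*b[:2],.05]]),proj(n,pts(b,[(.13,.045)],.028)))
E
```

```text
[ 0.58716945 -0.02237909] 9.874155987771166 [-0.3 -0.5  0.1 -0.6  1.1  0.5 -0.5  0.5]
[ 0.59075931 -0.02058555] 9.809701964967667 [-0.1 -0.9 -1.4 -0.4  1.3  0.7]
[ 0.58826038 -0.02164081] 9.690600352382198 [-0.4 -1.3 -0.  -1.   0.5  0.2 -1.1 -0.2 -0.6 -1.5 -1.9 -1.3  0.3 -0. ]
[0.52157243 0.00620927] 13.056636448253773 [-0.7 -0.5  0.1 -1.2  1.4  1.  -0.4  0.5] in bed [-0.06104845  0.03867811]
[0.52416001 0.00873256] 13.338495081410427 [-1.   2.8 -1.3  0.1  1.1 -1.2  1.3 -0.7] in bed [-0.05807306  0.04072984]
[0.52245375 0.0071108 ] 13.148403375035189 [-1.1 -0.8 -0.3 -1.6  1.   0.5 -0.8  0.1 -2.   2.3 -2.1 -0.3  0.3 -1.5
  0.3 -1. ] in bed [-0.06002795  0.03941843]
top [[290.73208395 163.78530371]] [[259.5695874  111.93715981]]
scene [[229.19454275 230.92427367]] [[277.59069819 278.01012936]]
```

```bash
cat >> h.py <<'E'
BED=np.array([.5873,-.0222,np.radians(9.8)])
def toworld(p):return R2(BED[2])@np.asarray(p,float)+BED[:2]
def tobed(p):return (np.asarray(p)[:2]-BED[:2])@R2(BED[2])
def tool():
    o=env.get_obs();R=o["eef_rot"]
    # phi: rotation of tool -x axis relative to bed x (deg)
    phi=np.degrees(np.arctan2(-R[1,0],-R[0,0])-BED[2])
    return o,R,phi
def where():
    o,R,phi=tool();f=o["contact_force"];fb=f[:2]@R2(BED[2])
    print("t %.2f bed xy %s z %.1f phi %.2f  Fbed %s Fz %.1f open %.1f tz %.2f"%(o["time"],(tobed(o["eef_pos"])*1e3).round(1),o["eef_pos"][2]*1e3,phi,fb.round(1),f[2],o["opening"]*1e3,o["ft_torque"][2]))
def go(x,y,z,phi,n=None):
    "target bed mm, z mm, phi deg -> shift in tool axes mm, turn deg"
    o,R,p0=tool();w=np.r_[toworld([x/1e3,y/1e3]),z/1e3]
    s=R.T@(w-o["eef_pos"])*1e3
    print("shift",s.round(1),"turn z",round(-(phi-p0),2),"|s|",np.linalg.norm(s).round(1))
E
python3 - <<'E'
from h import *
where();go(-128,70,130,3);
E
```

```text
t 0.10 bed xy [-241.4  589.4] z 230.2 phi -35.51  Fbed [0.6 0.4] Fz 1.0 open 85.3 tz 0.04
shift [-394.  -356.7  100.8] turn z -38.51 |s| 541.0
```

>>> {"api": "move_arm", "payload": {
  "steps": [0,-28,-25,5,0,0,-4,0,-56,-51,10,0,0,-8,0,-84,-76,15,0,0,-12,0,-112,-102,20,0,0,-16,0,-140,-127,25,0,0,-20,0,-168,-152,30,0,0,-24,0,-196,-178,40,0,0,-28,0,-224,-203,50,0,0,-32],
  "force": 40
}}

```text
time: 0.77
eef_pos: [0.3634, 0.2363, 0.181]
eef_rot: [[-0.994, -0.113, 0.001], [-0.113, 0.994, 0.0], [-0.001, 0.0, -1.0]]
contact_force: [1.0, 0.2, 0.7]
opening: 0.0003
```

```bash
python3 -c "
from h import *
where();go(-128,70,90,3)"
```

```text
t 0.77 bed xy [-176.6  292.8] z 181.0 phi -3.29  Fbed [1.  0.1] Fz 0.7 open 0.3 tz 0.02
shift [ -61.3 -219.7   91. ] turn z -6.29 |s| 245.5
```

>>> {"api": "move_arm", "payload": {
  "steps": [0,-10,-33,14,0,0,-1,0,-20,-67,28,0,0,-2,0,-30,-102,42,0,0,-3,0,-40,-137,56,0,0,-4,0,-50,-172,70,0,0,-5,0,-58,-205,84,0,0,-6,0,-61,-220,91,0,0,-6.3,0,-61,-220,91,0,0,-6.3]
}}

```text
time: 1.43
eef_pos: [0.4474, 0.0232, 0.0885]
eef_rot: [[-0.977, -0.213, -0.003], [-0.213, 0.977, -0.0], [0.003, 0.0, -1.0]]
contact_force: [0.2, 0.7, -0.1]
opening: 0.0001
```

Run:
```python
from h import *
where();go(-128,70,14,3)
im=env.capture("top");crop("top",im,200,80,360,250,3.5,"pics/top1.png")
im=env.capture("scene");crop("scene",im,130,150,340,330,3.5,"pics/scene1.png")
```

```text
t 1.43 bed xy [-130.1   68.5] z 88.5 phi 2.52  Fbed [0.3 0.7] Fz -0.1 open 0.1 tz -0.04
shift [-2.4  1.4 74.5] turn z -0.48 |s| 74.5
```

View pics/top1.png

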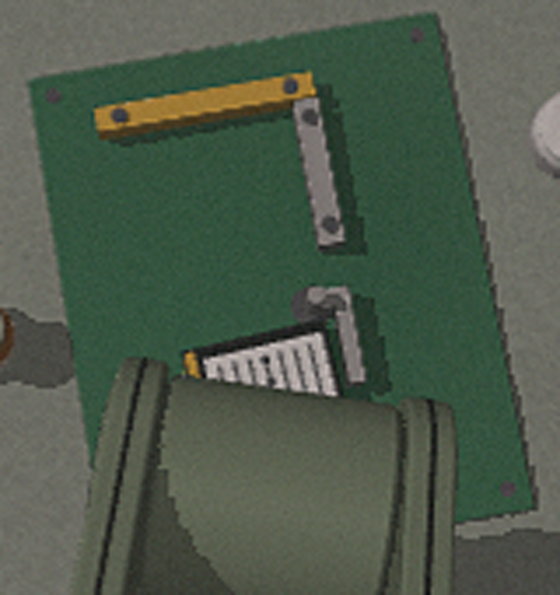

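View pics/scene1.png

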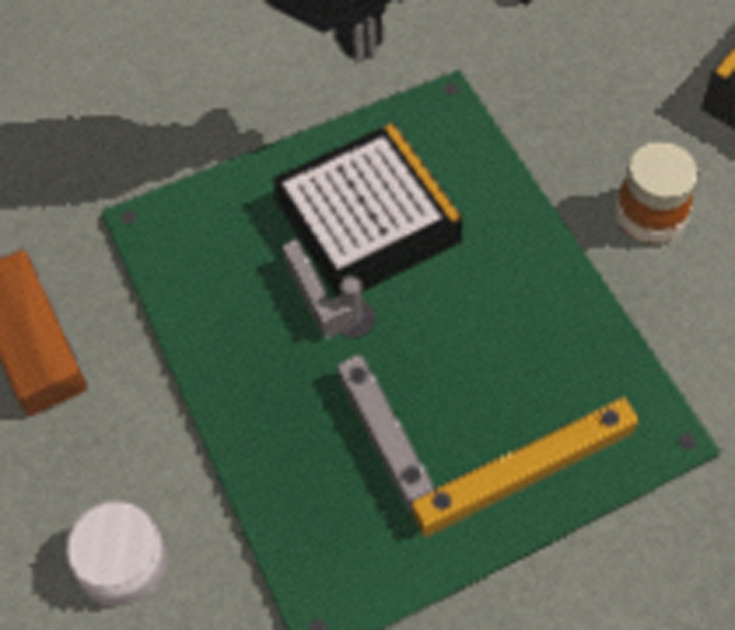

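The die is untouched at scene crop (370,205). The fingers hang behind its rear-left end at (365,40). The top view is half covered by the arm, so I'll rely on the scene view during pushes. Now I descend behind the rear face.

>>> {"api": "move_arm", "payload": {
  "steps": [0,0,0,20,0,0,0,0,0,0,40,0,0,0,0,0,0,60,0,0,0,0,0,0,72,0,0,0,0,0,0,74,0,0,0,0,0,0,74,0,0,0]
}}

```text
time: 2.03
eef_pos: [0.4471, 0.0273, 0.016]
eef_rot: [[-0.976, -0.22, -0.002], [-0.22, 0.976, 0.0], [0.001, 0.001, -1.0]]
contact_force: [-0.2, 0.2, 0.3]
opening: 0.0001
```

```bash
python3 -c "
from h import *
where();go(-116,70,14,3)"
```

```text
t 2.03 bed xy [-129.8   72.6] z 16.0 phi 2.89  Fbed [-0.2  0.2] Fz 0.3 open 0.1 tz -0.02
shift [-13.6  -3.3   2. ] turn z -0.11 |s| 14.2
```

>>> {"api": "move_arm", "payload": {
  "steps": [0,-4,0,0,0,0,0,0,-8,-1,0,0,0,0,0,-11,-2,0,0,0,0,0,-13,-2,0,0,0,0,0,-15,-2,0,0,0,0,0,-17,-2,0,0,0,0,0,-19,-2,0,0,0,0,0,-20,-2,0,0,0,0]
}}

```text
time: 2.7
eef_pos: [0.4678, 0.0285, 0.0162]
eef_rot: [[-0.976, -0.218, -0.0], [-0.218, 0.976, 0.0], [0.0, 0.0, -1.0]]
contact_force: [-2.0, 0.2, 0.0]
opening: -0.0002
```

```bash
cat > look.py <<'E'
import sys
from h import *
where();im=env.capture("scene");crop("scene",im,150,160,320,310,4,"pics/%s.png"%sys.argv[1])
E
python3 look.py s2
```

```text
t 2.70 bed xy [-109.1   70.3] z 16.2 phi 2.78  Fbed [-1.9  0.5] Fz 0.0 open -0.2 tz 0.00
```

View pics/s2.png

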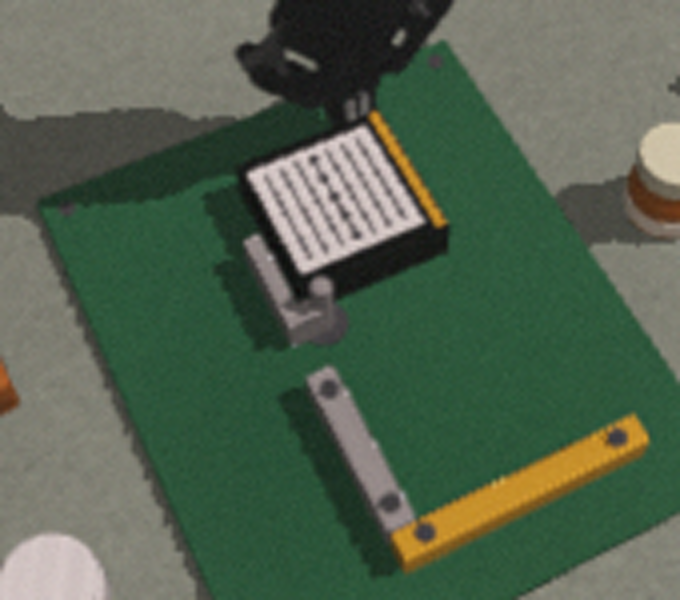

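Contact: about 2 N on the fingers, and the die's front edge has reached the post at crop (315,290). Now the arc about the post axis.

```bash
cat >> h.py <<'E'
def arc(dl,n,cx=0,cy=0,extra=(0,0)):
    "rows of cw rotation about bed point (mm); extra: added bed shift over the whole"
    o,R,phi=tool();p=tobed(o["eef_pos"])*1e3;c=np.array([cx,cy])
    for i in range(1,n+1):
        a=-np.radians(dl*i/n);w=R2(a)@(p-c)+c-p+np.array(extra)*i/n
        v=R2(BED[2])@w;s=R.T@np.r_[v,0]
        print("%.1f %.1f | %.1f"%(s[0],s[1],dl*i/n))
E
python3 -c "
from h import *
arc(20,8)"
```

```text
-3.4 4.5 | 2.5
-7.0 8.9 | 5.0
-10.8 13.1 | 7.5
-14.7 17.2 | 10.0
-18.8 21.0 | 12.5
-23.1 24.7 | 15.0
-27.6 28.2 | 17.5
-32.2 31.5 | 20.0
```

>>> {"api": "move_arm", "payload": {
  "steps": [0,-3.5,4.5,0,0,0,2.5,0,-7,9,0,0,0,5,0,-11,13,0,0,0,7.5,0,-15,17,0,0,0,10,0,-19,21,0,0,0,12.5,0,-23,25,0,0,0,15,0,-27.5,28,0,0,0,17.5,0,-32,31.5,0,0,0,20]
}}

```text
time: 3.42
eef_pos: [0.4927, 0.0661, 0.0162]
eef_rot: [[-0.991, 0.131, 0.001], [0.131, 0.991, -0.0], [-0.001, -0.0, -1.0]]
contact_force: [-1.6, -1.0, -0.1]
opening: -0.0003
```

```bash
python3 look.py s3; python3 -c "
from h import *
arc(20,8)"
```

```text
t 3.42 bed xy [-78.1 103.1] z 16.2 phi -17.34  Fbed [-1.8 -0.7] Fz -0.1 open -0.3 tz -0.01
-3.4 4.5 | 2.5
-7.0 8.8 | 5.0
-10.8 13.0 | 7.5
-14.8 17.0 | 10.0
-18.9 20.8 | 12.5
-23.2 24.5 | 15.0
-27.6 27.9 | 17.5
-32.2 31.2 | 20.0
```

View pics/s3.png

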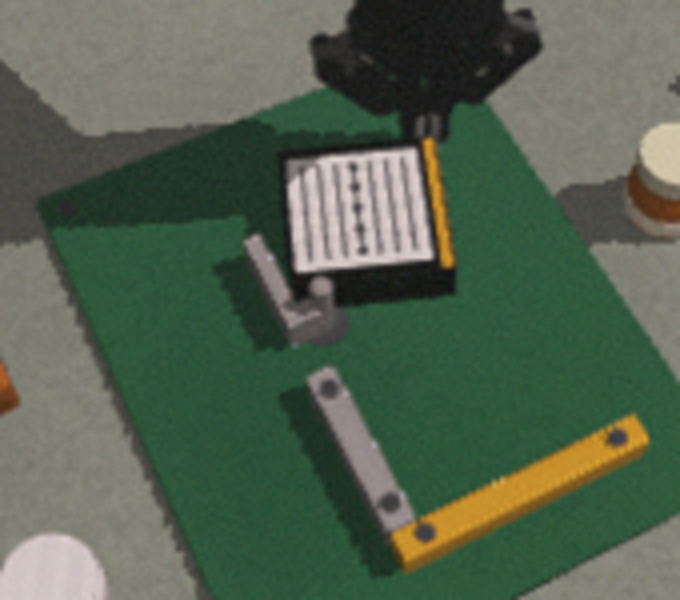

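The die has turned about 20°, bearing on the post at crop (320,285). I'll estimate its pose before going on.

```bash
cat >> h.py <<'E'
def die(cs,x0=150,y0=160,k=4,guess=(-.03,.05,-.5)):
    "cs crop px of top corners in order (+,-),(-,-),(-,+),(+,+); None to skip"
    h=.045;L=[(h,-h),(-h,-h),(-h,h),(h,h)]
    l=[a for a,c in zip(L,cs) if c];u=[(x0+c[0]/k,y0+c[1]/k) for c in cs if c]
    g=np.r_[toworld(guess[:2]),guess[2]+BED[2]]
    d,r=fit(g,[("scene",l,u)],.036);p=tobed(d[:2])*1e3
    print("die bed",p.round(1),"yaw",np.degrees(d[2]-BED[2]).round(1),"res",r.round(1))
    t=tobed(env.get_obs()["eef_pos"])*1e3
    print("tool in die frame",(R2(d[2]-BED[2]).T@(t-p)).round(1))
E
python3 -c "
from h import *
die([(293,274),(282,153),(437,138),(453,264)])"
```

```text
die bed [-40.6  49.3] yaw -21.0 res [-0.8  1.8 -0.3 -1.9  0.2 -1.3  1.   0.7]
tool in die frame [-53.6  37.6]
```

>>> {"api": "move_arm", "payload": {
  "steps": [0,-3.5,3,0,0,0,2.5,0,-7,6.5,0,0,0,5,0,-11,10,0,0,0,7.5,0,-15,13,0,0,0,10,0,-19,16,0,0,0,12.5,0,-23.5,19,0,0,0,15,0,-28,21,0,0,0,17.5,0,-32.5,23,0,0,0,20]
}}

```text
time: 4.13
eef_pos: [0.5249, 0.0865, 0.0159]
eef_rot: [[-0.887, 0.462, -0.006], [0.462, 0.887, 0.003], [0.007, 0.0, -1.0]]
contact_force: [-8.5, 7.3, 6.9]
opening: -0.0001
```

```bash
python3 look.py s4; python3 -c "
from h import *
arc(20,8)"
```

```text
t 4.13 bed xy [-43.  117.8] z 15.9 phi -37.32  Fbed [-7.1  8.6] Fz 6.9 open -0.1 tz -0.04
-3.1 4.5 | 2.5
-6.3 8.8 | 5.0
-9.8 13.0 | 7.5
-13.4 17.1 | 10.0
-17.2 21.0 | 12.5
-21.2 24.7 | 15.0
-25.4 28.2 | 17.5
-29.6 31.6 | 20.0
```

View pics/s4.png

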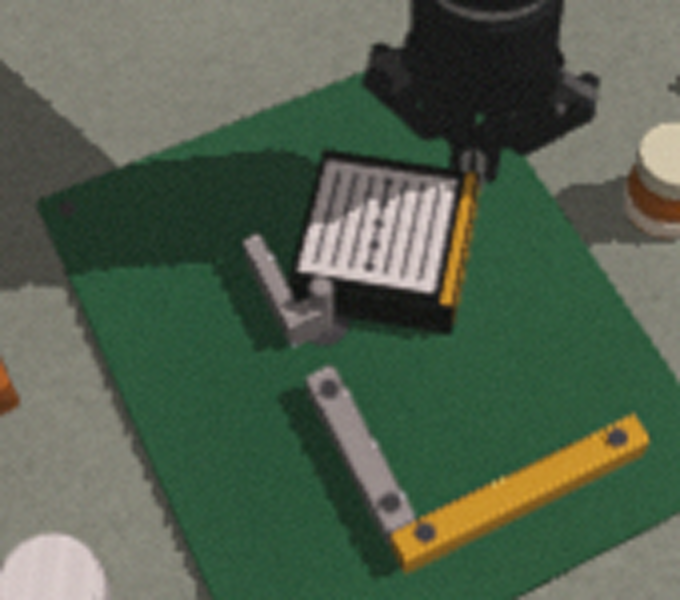

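```bash
python3 -c "
from h import *
die([(296,282),(325,150),(478,172),(453,306)])"
```

```text
die bed [-23.   53.7] yaw -36.6 res [-1.5  0.2 -0.4 -0.5  0.6 -0.4  0.9  0.5]
tool in die frame [-52.9  40.3]
```

The die is at about -37° with its corner seated between post and cheek. Force rose to 11 N because I pushed inward. The finger is near the die's end, so I back off and re-place it 15 mm further in.

>>> {"api": "move_arm", "payload": {
  "steps": [0,5,0,0,0,0,0,0,10,0,0,0,0,0,0,10,-8,0,0,0,0,0,10,-16,0,0,0,0,0,7,-16,0,0,0,0,0,4,-16,0,0,0,0]
}}

```text
time: 4.68
eef_pos: [0.5166, 0.0714, 0.0164]
eef_rot: [[-0.887, 0.461, 0.0], [0.461, 0.887, -0.0], [-0.0, 0.0, -1.0]]
contact_force: [0.3, 0.9, 0.2]
opening: 0.0001
```

```bash
python3 look.py s5; python3 -c "
from h import *
arc(20,8)"
```

```text
t 4.68 bed xy [-53.8 104.3] z 16.4 phi -37.28  Fbed [0.4 0.8] Fz 0.2 open 0.1 tz -0.03
-2.3 4.5 | 2.5
-4.8 8.9 | 5.0
-7.5 13.2 | 7.5
-10.4 17.4 | 10.0
-13.5 21.5 | 12.5
-16.7 25.4 | 15.0
-20.2 29.2 | 17.5
-23.7 32.8 | 20.0
```

View pics/s5.png

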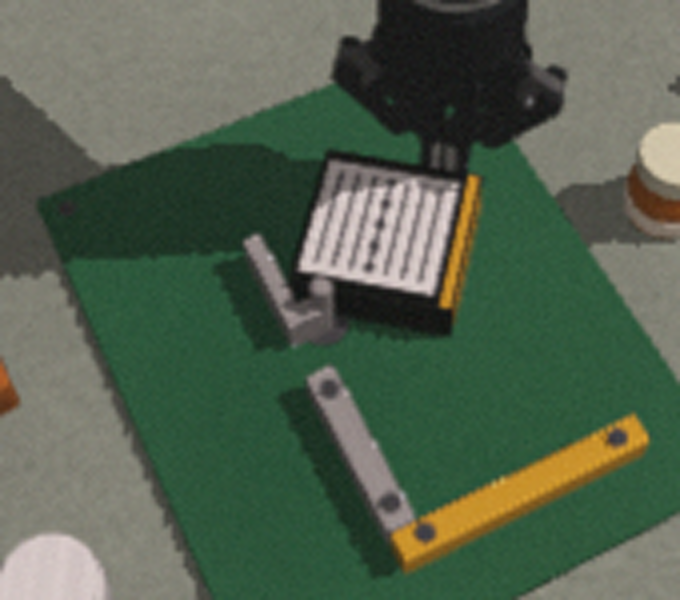

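>>> {"api": "move_arm", "payload": {
  "steps": [0,-3,0,0,0,0,0,0,-5,2,0,0,0,1,0,-7,5,0,0,0,2.5,0,-9,8,0,0,0,4,0,-10.5,11,0,0,0,6,0,-12,14,0,0,0,8,0,-14,17,0,0,0,10,0,-16,20,0,0,0,12]
}}

```text
time: 5.4
eef_pos: [0.5397, 0.0828, 0.0159]
eef_rot: [[-0.772, 0.636, -0.001], [0.636, 0.772, 0.0], [0.001, -0.001, -1.0]]
contact_force: [-1.1, -0.0, -1.4]
opening: -0.0001
```

```bash
python3 look.py s6; python3 -c "
from h import *
arc(20,8)"
```

```text
t 5.40 bed xy [-29.  111.6] z 15.9 phi -49.31  Fbed [-1.1  0.1] Fz -1.4 open -0.1 tz -0.01
-2.3 4.5 | 2.5
-4.9 8.8 | 5.0
-7.6 13.0 | 7.5
-10.5 17.1 | 10.0
-13.6 21.1 | 12.5
-16.8 25.0 | 15.0
-20.2 28.6 | 17.5
-23.8 32.2 | 20.0
```

View pics/s6.png

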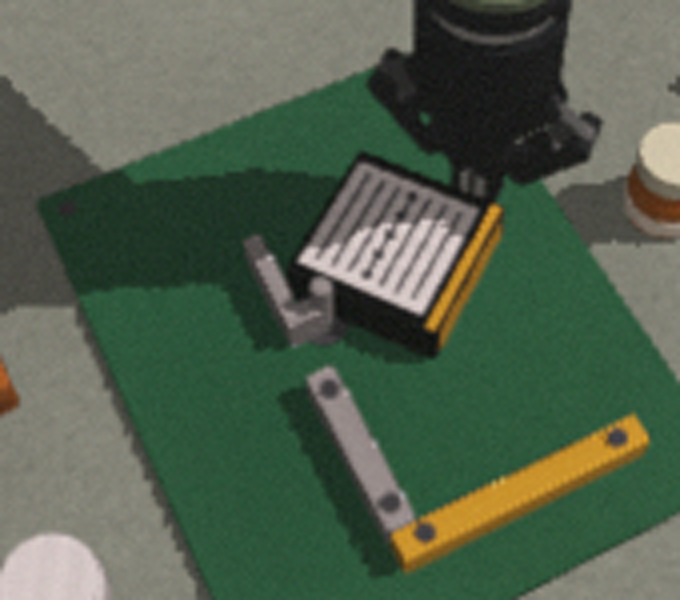

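It now stands at about -50° with light force, still bearing on the post. Continuing.

>>> {"api": "move_arm", "payload": {
  "steps": [0,-2.5,4,0,0,0,2.5,0,-5,8,0,0,0,5,0,-7.5,12,0,0,0,7.5,0,-10.5,16,0,0,0,10,0,-13.5,20,0,0,0,12.5,0,-17,24,0,0,0,15,0,-20,27,0,0,0,17.5,0,-24,30,0,0,0,20]
}}

```text
time: 6.12
eef_pos: [0.577, 0.0916, 0.0158]
eef_rot: [[-0.507, 0.862, -0.002], [0.862, 0.507, 0.002], [0.003, -0.001, -1.0]]
contact_force: [-2.5, 4.1, 0.5]
opening: 0.0001
```

```bash
python3 look.py s7; python3 -c "
from h import *
arc(20,8)"
```

```text
t 6.12 bed xy [  9.2 113.9] z 15.8 phi -69.31  Fbed [-1.8  4.4] Fz 0.5 open 0.1 tz -0.00
-2.3 4.4 | 2.5
-4.7 8.8 | 5.0
-7.4 13.0 | 7.5
-10.2 17.1 | 10.0
-13.3 21.1 | 12.5
-16.4 24.9 | 15.0
-19.8 28.6 | 17.5
-23.3 32.1 | 20.0
```

View pics/s7.png

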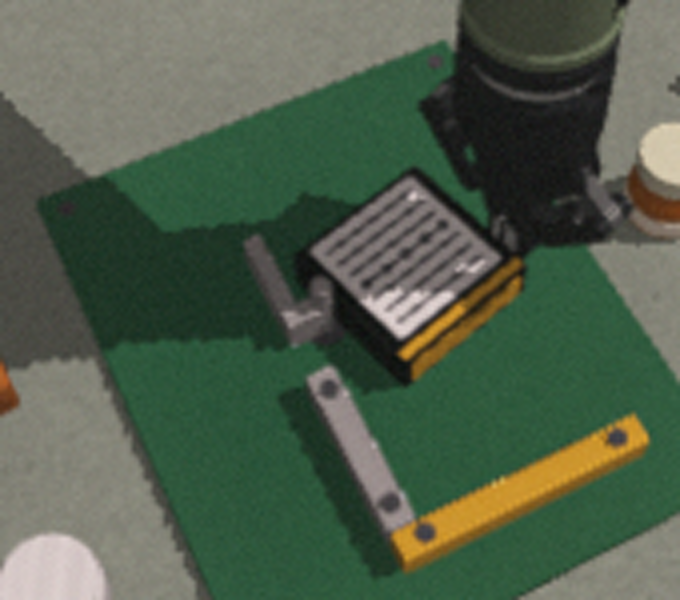

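```bash
python3 -c "
from h import *
from scipy.optimize import least_squares as L
r=L(lambda p:(proj('top',[[p[0],p[1],.055]])-[[191,174]]).ravel(),[.6,.15]);print('jar bed',tobed(r.x)*1e3)
die([(300,257),(412,168),(523,260),(400,355)],guess=(0,.05,-1.2))"
```

```text
jar bed [ 14.06732697 211.39259902]
die bed [ 0.5 53.9] yaw -74.0 res [-2.6 -0.9 -0.1 -1.6  0.5  0.4  0.7  2. ]
tool in die frame [-54.8  26.3]
```

>>> {"api": "move_arm", "payload": {
  "steps": [0,-2.5,4,0,0,0,2.5,0,-5,8,0,0,0,5,0,-7.5,12,0,0,0,7.5,0,-10,16,0,0,0,10,0,-13,19,0,0,0,12.5,0,-16,22,0,0,0,15,0,-18.5,25,0,0,0,17.5,0,-20,27,0,0,0,19]
}}

```text
time: 6.83
eef_pos: [0.612, 0.0892, 0.0163]
eef_rot: [[-0.2, 0.98, 0.002], [0.98, 0.2, 0.003], [0.003, 0.003, -1.0]]
contact_force: [0.5, 5.5, -1.1]
opening: 0.0002
```

```bash
python3 look.py s8
```

```text
t 6.83 bed xy [ 43.3 105.6] z 16.3 phi -88.25  Fbed [1.4 5.3] Fz -1.1 open 0.2 tz -0.03
```

View pics/s8.png

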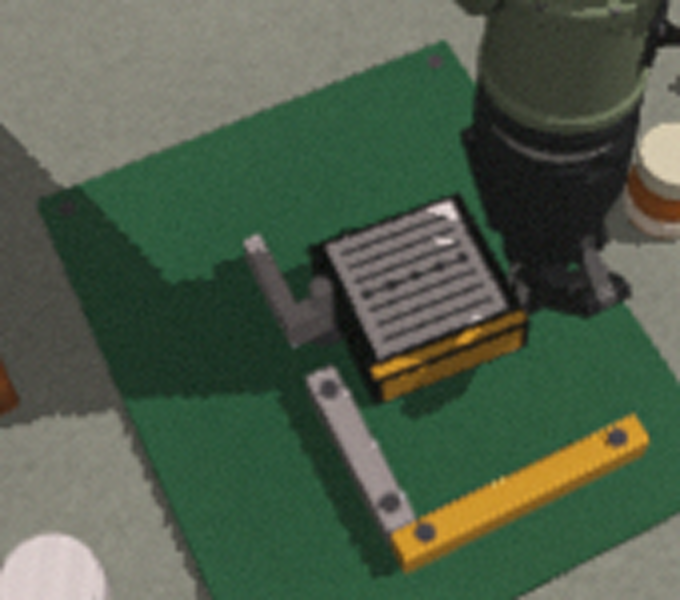

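```bash
python3 -c "
from h import *
die([(313,247),(460,197),(524,315),(373,373)],guess=(0.01,.05,-1.5))"
```

```text
die bed [15.2 52.8] yaw -93.6 res [-1.  -1.3 -0.1 -2.2  1.6  0.8 -0.1  1.4]
tool in die frame [-54.3  25.2]
```

The die is turned: centre about (15,53) mm in the bed, about -93°, brass facing the back stop. Now I retract, lift, and go round behind it with the fingers half open for a square two-point push.

>>> {"api": "move_arm", "payload": {
  "steps": [0,6,0,0,0,0,0,0,14,0,0,0,0,0,0,16,0,-20,0,0,0,0,16,0,-50,0,0,0,0,16,0,-60,0,0,0,40,16,-15,-60,0,0,-7,40,16,-30,-60,0,0,-14,40,16,-45,-60,0,0,-21]
}}

```text
time: 7.55
eef_pos: [0.5636, 0.0937, 0.0767]
eef_rot: [[-0.544, 0.839, 0.002], [0.839, 0.544, -0.0], [-0.001, 0.001, -1.0]]
contact_force: [-0.7, 0.1, -0.3]
opening: 0.036
```

```bash
python3 -c "
from h import *
where();go(-58,53,70,0)"
```

```text
t 7.55 bed xy [ -3.6 118.3] z 76.7 phi -66.82  Fbed [-0.6  0.2] Fz -0.3 open 36.0 tz -0.02
shift [-38.6 -75.7   6.7] turn z -66.82 |s| 85.2
```

>>> {"api": "move_arm", "payload": {
  "steps": [40,-6,-12,0,0,0,-7,40,-12,-24,0,0,0,-14,40,-18,-36,0,0,0,-21,40,-24,-48,0,0,0,-28,40,-30,-60,0,0,0,-35,40,-34,-68,0,0,0,-42,40,-38,-74,0,0,0,-49,40,-38,-75,0,0,0,-56]
}}

```text
time: 8.22
eef_pos: [0.5204, 0.0203, 0.0762]
eef_rot: [[-1.0, 0.019, -0.0], [0.019, 1.0, -0.001], [0.0, -0.001, -1.0]]
contact_force: [-0.1, -0.6, -1.4]
opening: 0.0403
```

```bash
python3 -c "
from h import *
where();go(-58,53,14,0)
im=env.capture('top');crop('top',im,200,80,360,250,3.5,'pics/top2.png')"; python3 look.py s9
```

```text
t 8.22 bed xy [-58.7  53.2] z 76.2 phi -10.90  Fbed [-0.2 -0.6] Fz -1.4 open 40.3 tz 0.02
shift [-0.8 -0.  62.2] turn z -10.9 |s| 62.2
t 8.27 bed xy [-58.6  53.6] z 76.2 phi -10.69  Fbed [ 0.3 -0.1] Fz -0.1 open 40.0 tz -0.02
```

View pics/top2.png

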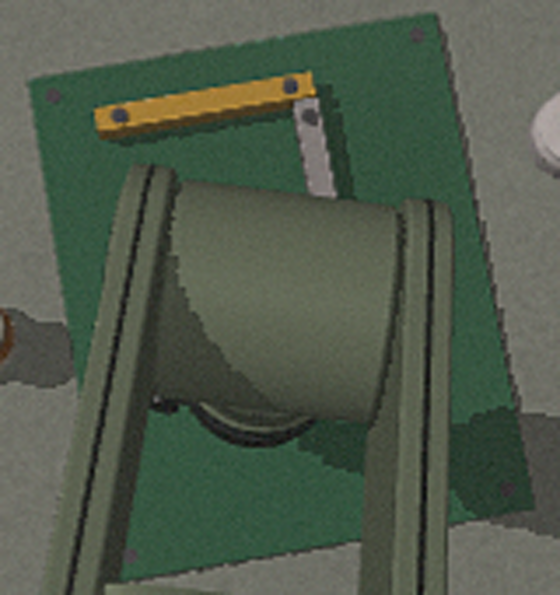

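View pics/s9.png

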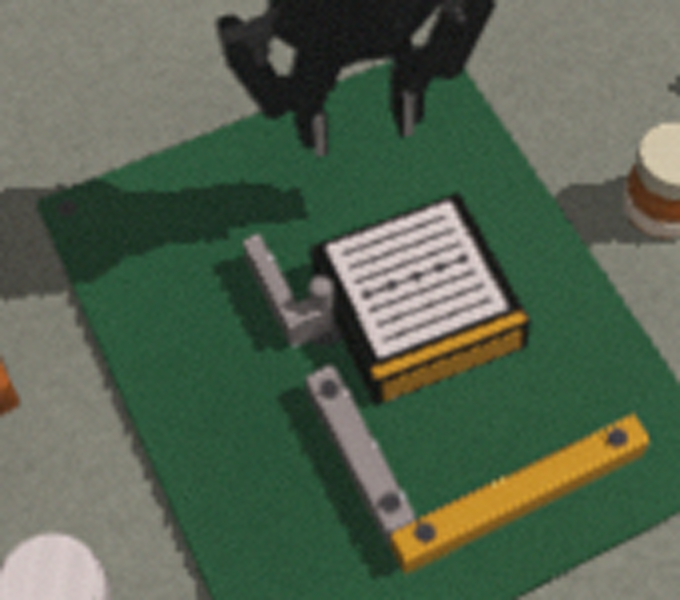

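The die at crop (420,285) has its brass edge (450,345) towards the back stop. The fingers are open behind it at (320,130) and (410,110). Finish the turn and descend.

>>> {"api": "move_arm", "payload": {
  "steps": [40,0,0,5,0,0,-6,40,0,0,15,0,0,-10.8,40,0,0,35,0,0,-10.8,40,0,0,52,0,0,-10.8,40,0,0,62,0,0,-10.8,40,0,0,65,0,0,-10.8,40,0,0,65,0,0,-10.8]
}}

```text
time: 8.9
eef_pos: [0.5202, 0.0217, 0.0104]
eef_rot: [[-0.987, -0.162, -0.002], [-0.162, 0.987, 0.0], [0.002, 0.001, -1.0]]
contact_force: [0.6, 0.7, 0.1]
opening: 0.0398
```

```bash
python3 -c "
from h import *
where()"
```

```text
t 8.90 bed xy [-58.6  54.6] z 10.4 phi -0.47  Fbed [0.7 0.6] Fz 0.1 open 39.8 tz -0.05
```

>>> {"api": "move_arm", "payload": {
  "steps": [40,-8,0,0,0,0,0,40,-14,0,0,0,0,0,40,-19,0,0,0,0,0,40,-25,0,0,0,0,0,40,-32,0,0,0,0,0,40,-39,0,0,0,0,0,40,-46,0,0,0,0,0,40,-52,0,0,0,0,0]
}}

```text
time: 9.57
eef_pos: [0.5731, 0.0301, 0.0114]
eef_rot: [[-0.987, -0.163, 0.0], [-0.163, 0.987, 0.0], [-0.0, 0.0, -1.0]]
contact_force: [-2.7, -0.2, 2.7]
opening: 0.0401
```

```bash
python3 look.py s10
```

```text
t 9.57 bed xy [-5.1 53.9] z 11.4 phi -0.41  Fbed [-2.7  0.3] Fz 2.7 open 40.1 tz -0.04
```

View pics/s10.png

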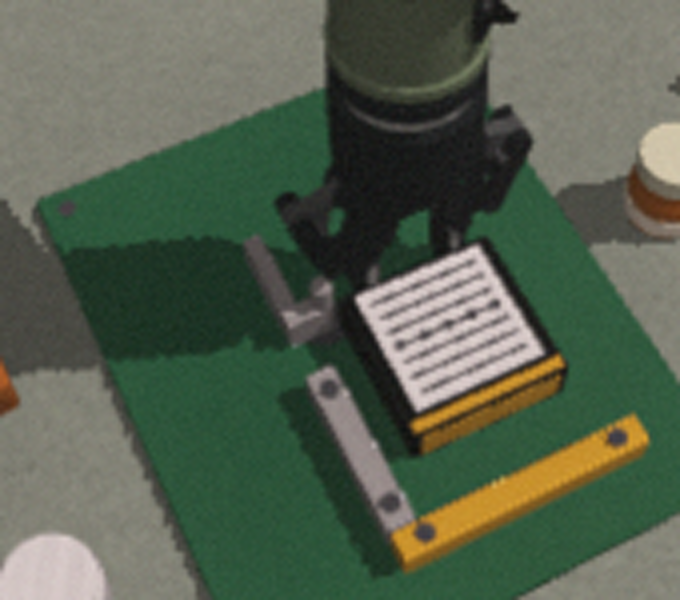

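The die slides square, with about 34 mm left to the back stop.

>>> {"api": "move_arm", "payload": {
  "steps": [40,-5,0,0,0,0,0,40,-10,0,0,0,0,0,40,-15,0,0,0,0,0,40,-19,0,0,0,0,0,40,-22,0,0,0,0,0,40,-25,0,0,0,0,0,40,-27,0,0,0,0,0,40,-28,0,0,0,0,0]
}}

```text
time: 10.28
eef_pos: [0.6002, 0.0345, 0.0112]
eef_rot: [[-0.987, -0.163, 0.0], [-0.163, 0.987, 0.0], [-0.0, 0.0, -1.0]]
contact_force: [-2.6, 0.4, -0.0]
opening: 0.04
```

```bash
python3 look.py s11
```

```text
t 10.28 bed xy [22.3 53.7] z 11.2 phi -0.41  Fbed [-2.5  0.8] Fz -0.0 open 40.0 tz -0.00
```

View pics/s11.png

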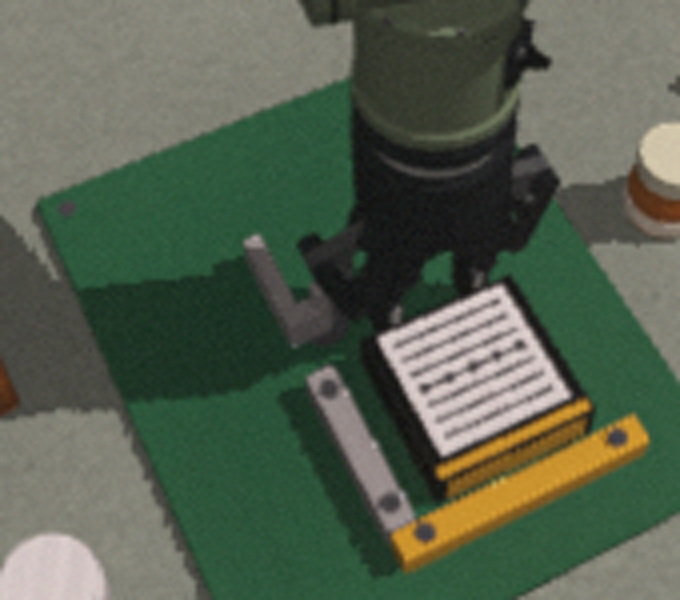

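>>> {"api": "move_arm", "payload": {
  "steps": [40,-0.5,0,0,0,0,0,40,-1,0,0,0,0,0,40,-1.5,0,0,0,0,0,40,-2,0,0,0,0,0,40,-2.5,0,0,0,0,0,40,-3,0,0,0,0,0,40,-3.5,0,0,0,0,0,40,-4,0,0,0,0,0]
}}

```text
time: 11.0
eef_pos: [0.6039, 0.0351, 0.0113]
eef_rot: [[-0.987, -0.163, -0.0], [-0.163, 0.987, 0.0], [0.0, 0.0, -1.0]]
contact_force: [-1.0, -0.7, -0.8]
opening: 0.0397
```

```bash
python3 -c "
from h import *
where()"
```

```text
t 11.00 bed xy [26.1 53.7] z 11.3 phi -0.42  Fbed [-1.1 -0.5] Fz -0.8 open 39.7 tz -0.01
```

>>> {"api": "move_arm", "payload": {
  "steps": [40,-0.4,0,0,0,0,0,40,-0.8,0,0,0,0,0,40,-1.2,0,0,0,0,0,40,-1.6,0,0,0,0,0]
}}

```text
time: 11.33
eef_pos: [0.6054, 0.0354, 0.0113]
eef_rot: [[-0.987, -0.163, -0.0], [-0.163, 0.987, 0.0], [0.0, 0.0, -1.0]]
contact_force: [-0.7, 0.3, -0.1]
opening: 0.0401
```

>>> {"api": "move_arm", "payload": {
  "steps": [40,-0.4,0,0,0,0,0,40,-0.8,0,0,0,0,0,40,-1.2,0,0,0,0,0,40,-1.6,0,0,0,0,0]
}}

```text
time: 11.67
eef_pos: [0.607, 0.0356, 0.0112]
eef_rot: [[-0.987, -0.163, -0.0], [-0.163, 0.987, -0.0], [0.0, -0.0, -1.0]]
contact_force: [-0.4, -0.7, -2.7]
opening: 0.0402
```

```bash
python3 look.py s12
```

```text
t 11.67 bed xy [29.3 53.6] z 11.2 phi -0.41  Fbed [-0.5 -0.7] Fz -2.7 open 40.2 tz 0.01
```

View pics/s12.png

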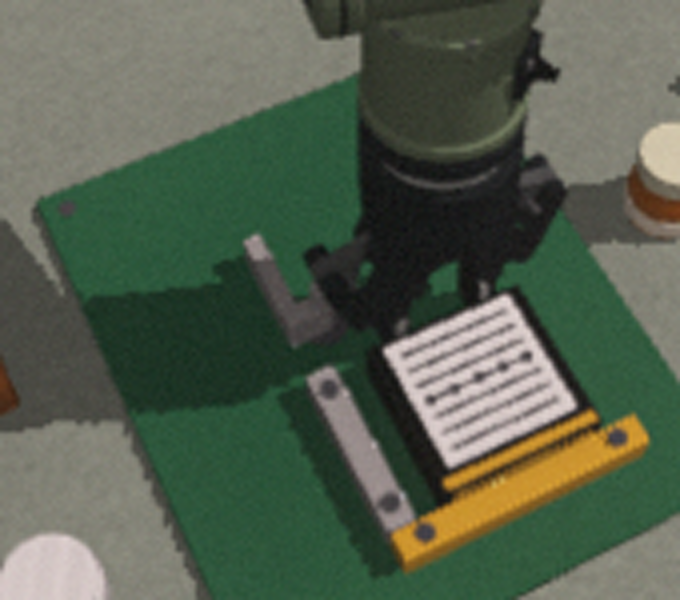

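The gap is nearly closed. I'll creep on until the stop.

>>> {"api": "move_arm", "payload": {
  "steps": [40,-0.3,0,0,0,0,0,40,-0.6,0,0,0,0,0,40,-0.9,0,0,0,0,0,40,-1.2,0,0,0,0,0]
}}

```text
time: 12.05
eef_pos: [0.6079, 0.0358, 0.0113]
eef_rot: [[-0.987, -0.163, -0.001], [-0.163, 0.987, -0.0], [0.001, 0.0, -1.0]]
contact_force: [-2.9, -0.7, 0.3]
opening: 0.0397
```

```bash
python3 -c "
from h import *
where()"
```

```text
t 12.05 bed xy [30.2 53.7] z 11.3 phi -0.41  Fbed [-3.  -0.1] Fz 0.3 open 39.7 tz 0.03
```

>>> {"api": "move_arm", "payload": {
  "steps": [40,-0.3,0,0,0,0,0,40,-0.6,0,0,0,0,0,40,-0.6,0,0,0,0,0]
}}

```text
time: 12.3
eef_pos: [0.608, 0.0358, 0.0113]
eef_rot: [[-0.987, -0.163, -0.002], [-0.163, 0.987, -0.0], [0.002, 0.0, -1.0]]
contact_force: [-4.9, -1.1, 2.2]
opening: 0.0406
```

```bash
python3 -c "
from h import *
where()"
```

```text
t 12.30 bed xy [30.2 53.6] z 11.3 phi -0.40  Fbed [-5.  -0.3] Fz 2.2 open 40.6 tz 0.03
```

Definite stop: the position is unchanged and the force is rising. Press a bit more and hold.

>>> {"api": "move_arm", "payload": {
  "steps": [40,-0.3,0,0,0,0,0,40,-0.6,0,0,0,0,0,40,-0.9,0,0,0,0,0,40,-0.9,0,0,0,0,0]
}}

```text
time: 12.63
eef_pos: [0.6079, 0.0358, 0.0113]
eef_rot: [[-0.987, -0.163, -0.004], [-0.163, 0.987, -0.001], [0.004, 0.0, -1.0]]
contact_force: [-7.3, -3.0, 4.1]
opening: 0.0397
```

```bash
python3 -c "
from h import *
where()"
```

```text
t 12.63 bed xy [30.2 53.6] z 11.3 phi -0.40  Fbed [-7.7 -1.7] Fz 4.1 open 39.7 tz 0.06
```

>>> {"api": "move_arm", "payload": {
  "steps": [40,-0.4,0,0,0,0,0,40,-0.8,0,0,0,0,0,40,-1,0,0,0,0,0,40,-1,0,0,0,0,0,40,-1,0,0,0,0,0,40,-1,0,0,0,0,0]
}}

```text
time: 13.13
eef_pos: [0.6079, 0.0358, 0.0113]
eef_rot: [[-0.987, -0.163, -0.006], [-0.163, 0.987, -0.001], [0.006, 0.0, -1.0]]
contact_force: [-9.6, -2.9, 6.3]
opening: 0.0402
```

```bash
python3 look.py s13
```

```text
t 13.13 bed xy [30.2 53.6] z 11.3 phi -0.39  Fbed [-10.   -1.2] Fz 6.3 open 40.2 tz 0.04
```

View pics/s13.png

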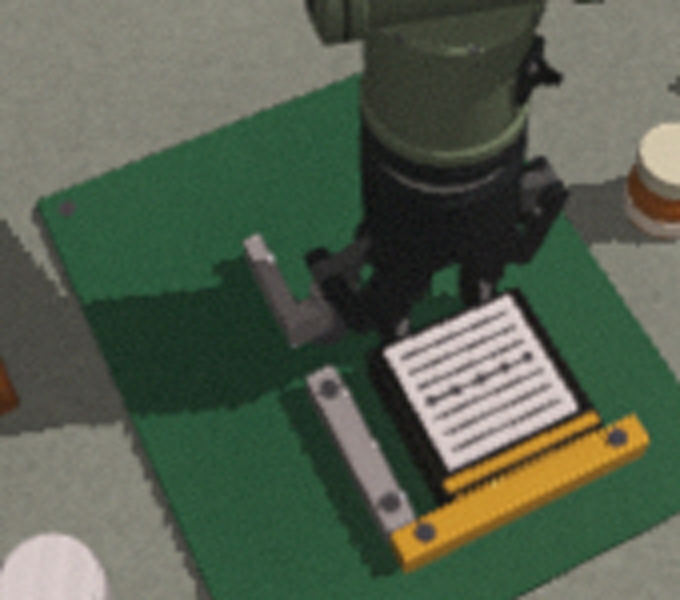

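Pressed home with 10 N and the tool stationary at bed x = 30.2. The brass edge (520,455) lies parallel along the stop, with a gap to the side rail still open. Back off, lift, and go round to the +y side.

>>> {"api": "move_arm", "payload": {
  "steps": [40,4,0,0,0,0,0,40,12,0,0,0,0,0,40,12,0,-20,0,0,0,40,12,10,-45,0,0,7,40,10,25,-60,0,0,14,40,0,40,-60,0,0,21,40,-15,55,-60,0,0,28,40,-30,65,-60,0,0,35]
}}

```text
time: 13.85
eef_pos: [0.6307, 0.1068, 0.0725]
eef_rot: [[-0.899, 0.437, 0.003], [0.437, 0.899, 0.001], [-0.003, 0.002, -1.0]]
contact_force: [0.4, -0.7, 0.3]
opening: 0.04
```

```bash
python3 -c "
from h import *
where();go(81,122,70,-90)"
```

```text
t 13.85 bed xy [ 64.7 119.7] z 72.5 phi -35.74  Fbed [ 0.3 -0.7] Fz 0.3 open 40.0 tz -0.02
shift [-11.9  11.3   2.6] turn z 54.26 |s| 16.6
```

>>> {"api": "move_arm", "payload": {
  "steps": [40,-2,2,0,0,0,7,40,-4,4,0,0,0,14,40,-6,6,0,0,0,21,40,-8,8,0,0,0,28,40,-10,9,0,0,0,35,40,-12,11,0,0,0,42,40,-12,11,0,0,0,49,40,-12,11,0,0,0,54.3]
}}

```text
time: 14.52
eef_pos: [0.6461, 0.1102, 0.0717]
eef_rot: [[-0.17, 0.986, 0.003], [0.986, 0.17, 0.0], [0.0, 0.003, -1.0]]
contact_force: [0.2, 0.6, -0.8]
opening: 0.0402
```

```bash
python3 look.py s14; python3 -c "
from h import *
go(81,122,11,-90)"
```

```text
t 14.52 bed xy [ 80.5 120.4] z 71.7 phi -90.03  Fbed [0.3 0.5] Fz -0.8 open 40.2 tz -0.06
shift [ 1.6  0.5 60.7] turn z -0.14 |s| 60.7
```

View pics/s14.png

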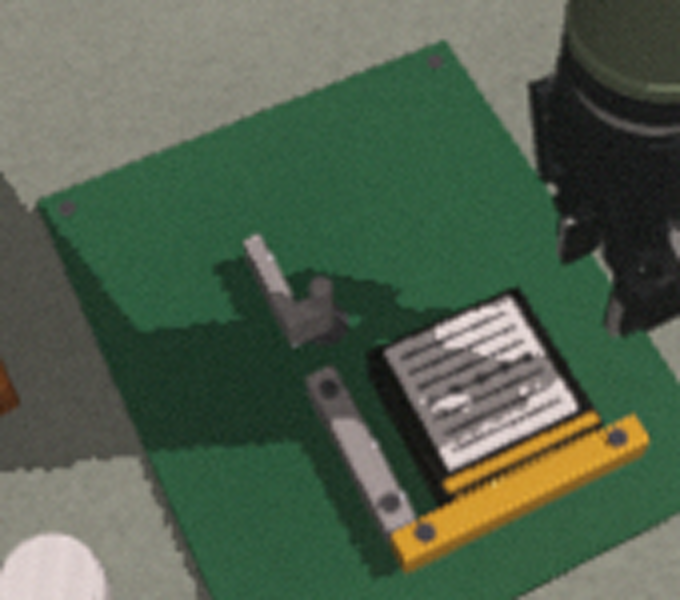

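The die (490,390) sits flush to the stop, with the fingers over its left side. Descend.

>>> {"api": "move_arm", "payload": {
  "steps": [40,2,0,15,0,0,0,40,2,0,35,0,0,0,40,2,0,50,0,0,0,40,2,0,58,0,0,0,40,2,0,61,0,0,0,40,2,0,61,0,0,0]
}}

```text
time: 15.07
eef_pos: [0.6441, 0.1119, 0.0091]
eef_rot: [[-0.175, 0.984, -0.002], [0.984, 0.175, -0.0], [0.0, -0.002, -1.0]]
contact_force: [0.6, 0.4, -0.0]
opening: 0.04
```

```bash
python3 look.py s15; python3 -c "
from h import *
die([(373,352),(517,289),(604,413),(444,490)],guess=(.085,.05,-1.5))"
```

```text
t 15.07 bed xy [ 78.8 122.5] z 9.1 phi -89.69  Fbed [0.6 0.3] Fz -0.0 open 40.0 tz -0.01
die bed [84.7 54.9] yaw -90.1 res [-1.7 -1.1  0.1 -2.1  0.1  1.1  0.8  0.9]
tool in die frame [-67.5  -5.1]
```

View pics/s15.png

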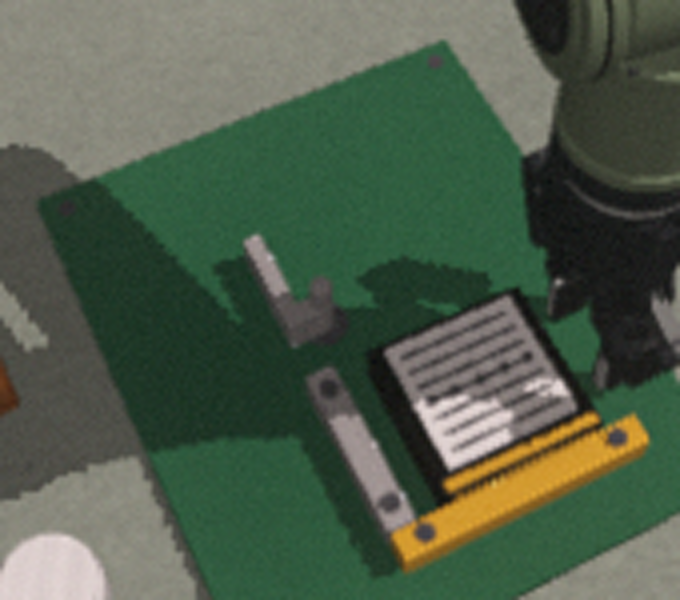

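>>> {"api": "move_arm", "payload": {
  "steps": [40,-5,1,-2,0,0,0,40,-9,3,-2,0,0,0,40,-12,3,-2,0,0,0,40,-15,3,-2,0,0,0,40,-18,3,-2,0,0,0,40,-21,3,-2,0,0,0,40,-23,3,-2,0,0,0,40,-25,3,-2,0,0,0]
}}

```text
time: 15.78
eef_pos: [0.6524, 0.088, 0.0126]
eef_rot: [[-0.175, 0.985, 0.0], [0.985, 0.175, 0.0], [0.0, 0.0, -1.0]]
contact_force: [0.2, 2.8, 1.5]
opening: 0.0399
```

```bash
python3 look.py s16
```

```text
t 15.78 bed xy [82.9 97.5] z 12.6 phi -89.71  Fbed [0.6 2.8] Fz 1.5 open 39.9 tz 0.02
```

View pics/s16.png

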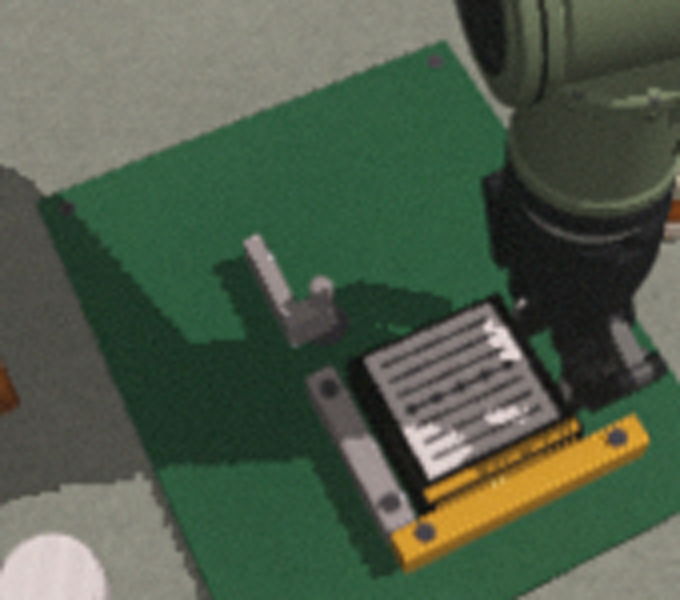

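>>> {"api": "move_arm", "payload": {
  "steps": [40,-0.6,0,0,0,0,0,40,-1.2,0,0,0,0,0,40,-1.8,0,0,0,0,0,40,-2.4,0,0,0,0,0,40,-3,0,0,0,0,0,40,-3.5,0,0,0,0,0,40,-4,0,0,0,0,0]
}}

```text
time: 16.42
eef_pos: [0.6528, 0.0839, 0.0123]
eef_rot: [[-0.175, 0.985, -0.0], [0.985, 0.175, 0.0], [0.0, -0.0, -1.0]]
contact_force: [-0.8, 3.4, 2.4]
opening: 0.0398
```

```bash
python3 look.py s17
```

```text
t 16.42 bed xy [82.6 93.4] z 12.3 phi -89.71  Fbed [-0.2  3.4] Fz 2.4 open 39.8 tz 0.05
```

View pics/s17.png

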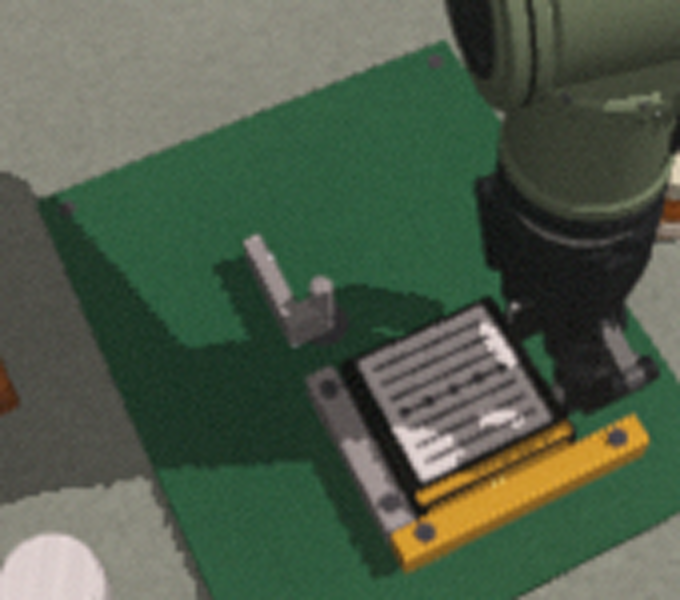

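>>> {"api": "move_arm", "payload": {
  "steps": [40,-0.4,0,0,0,0,0,40,-0.8,0,0,0,0,0,40,-1.2,0,0,0,0,0,40,-1.6,0,0,0,0,0,40,-2,0,0,0,0,0]
}}

```text
time: 16.88
eef_pos: [0.6531, 0.0824, 0.0123]
eef_rot: [[-0.175, 0.985, -0.0], [0.985, 0.175, 0.001], [0.001, -0.0, -1.0]]
contact_force: [-1.2, 5.9, 2.3]
opening: 0.04
```

```bash
python3 -c "
from h import *
where()"
```

```text
t 16.88 bed xy [82.7 91.9] z 12.3 phi -89.72  Fbed [-0.1  6. ] Fz 2.3 open 40.0 tz 0.03
```

>>> {"api": "move_arm", "payload": {
  "steps": [40,-0.4,0,0,0,0,0,40,-0.8,0,0,0,0,0,40,-1.2,0,0,0,0,0,40,-1.5,0,0,0,0,0,40,-1.5,0,0,0,0,0,40,-1.5,0,0,0,0,0,40,-1.5,0,0,0,0,0]
}}

```text
time: 17.47
eef_pos: [0.6531, 0.0824, 0.0123]
eef_rot: [[-0.175, 0.985, -0.001], [0.985, 0.175, 0.003], [0.003, -0.0, -1.0]]
contact_force: [-1.1, 7.8, 1.9]
opening: 0.0404
```

Run:
```python
from h import *
where();im=env.capture("scene");crop("scene",im,220,220,320,310,7,"pics/s18.png")
```

```text
t 17.47 bed xy [82.6 91.9] z 12.3 phi -89.71  Fbed [0.2 7.9] Fz 1.9 open 40.4 tz -0.03
```

View pics/s18.png

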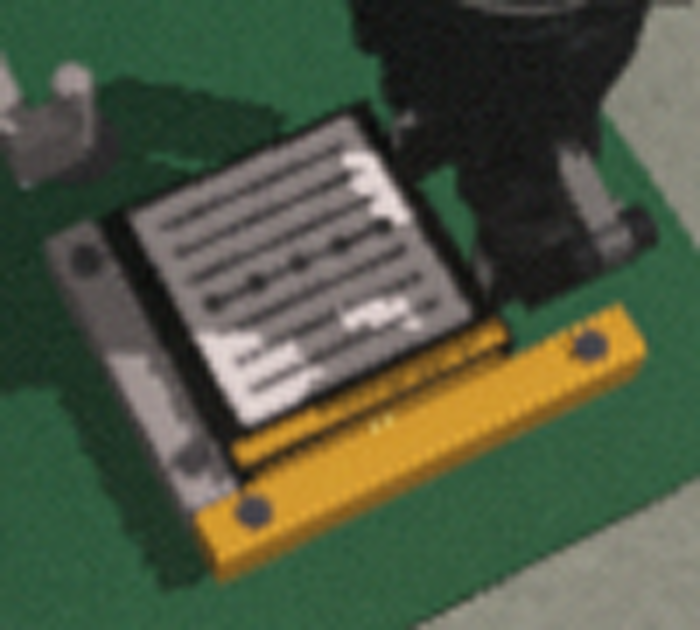

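>>> {"api": "move_arm", "payload": {
  "steps": [40,-0.4,0,0,0,0,0,40,-0.8,0,0,0,0,0,40,-1,0,0,0,0,0,40,-1,0,0,0,0,0,40,-1,0,0,0,0,0,40,-1,0,0,0,0,0]
}}

```text
time: 18.02
eef_pos: [0.6531, 0.0824, 0.0123]
eef_rot: [[-0.175, 0.985, -0.001], [0.985, 0.175, 0.004], [0.004, -0.0, -1.0]]
contact_force: [-2.0, 11.8, 3.2]
opening: 0.0399
```

```bash
python3 -c "
from h import *
where()"
```

```text
t 18.02 bed xy [82.6 91.9] z 12.3 phi -89.71  Fbed [ 0.1 12. ] Fz 3.2 open 39.9 tz -0.04
```

Firm stop on the rail: 12 N with the tool stationary at y = 91.9. Retract straight out, lift and check.

>>> {"api": "move_arm", "payload": {
  "steps": [40,3,0,0,0,0,0,40,8,0,0,0,0,0,40,16,0,0,0,0,0,40,20,0,-15,0,0,0,40,20,0,-40,0,0,0,40,30,-15,-60,0,0,-7,40,30,-30,-60,0,0,-14,40,30,-45,-60,0,0,-21]
}}

```text
time: 18.68
eef_pos: [0.6059, 0.1015, 0.0758]
eef_rot: [[-0.522, 0.853, 0.006], [0.853, 0.522, -0.0], [-0.004, 0.005, -1.0]]
contact_force: [-0.5, -0.3, -1.0]
opening: 0.0403
```

Run:
```python
from h import *
where();im=env.capture("scene");crop("scene",im,220,220,320,310,7,"pics/s19.png");go(12,36,70,0)
```

```text
t 18.68 bed xy [ 39.4 118.7] z 75.8 phi -68.32  Fbed [-0.6 -0.2] Fz -1.0 open 40.3 tz 0.04
shift [-68.5 -52.2   4. ] turn z -68.1 |s| 86.2
```

View pics/s19.png

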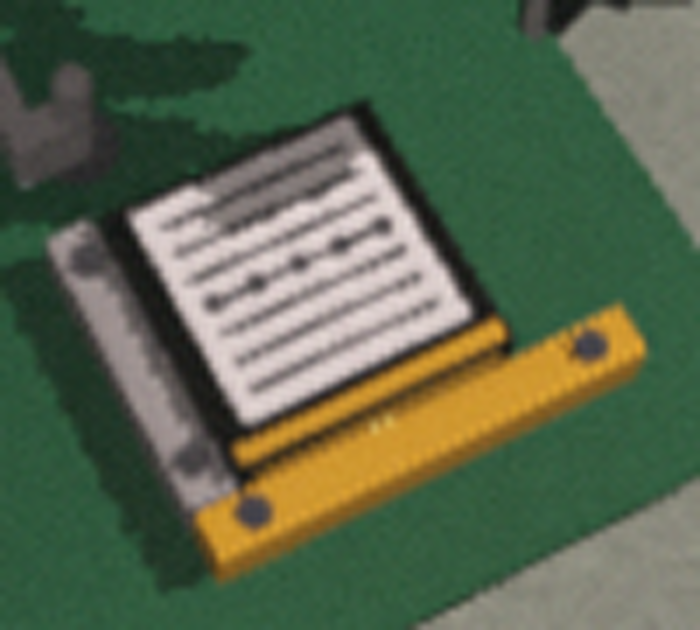

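The die is flush on the rail. At the back stop I can't exclude a gap of about 1 mm, from comparing brass-edge lines, so I'll re-press the back stop gently at the centre with closed fingers.

>>> {"api": "move_arm", "payload": {
  "steps": [40,-10,-10,0,0,0,-7,0,-20,-20,0,0,0,-14,0,-30,-30,0,0,0,-21,0,-40,-38,0,0,0,-28,0,-50,-45,0,0,0,-35,0,-60,-52,0,0,0,-42,0,-68,-52,0,0,0,-49,0,-68,-52,0,0,0,-56]
}}

```text
time: 19.4
eef_pos: [0.5959, 0.0141, 0.0733]
eef_rot: [[-0.999, 0.049, 0.002], [0.049, 0.999, -0.001], [-0.002, -0.001, -1.0]]
contact_force: [-0.7, -0.5, 1.3]
opening: -0.0001
```

Run:
```python
from h import *
where();go(12,36,13,0)
im=env.capture("scene");crop("scene",im,150,160,320,310,4,"pics/s20.png")
```

```text
t 19.40 bed xy [14.7 34.3] z 73.3 phi -12.60  Fbed [-0.7 -0.4] Fz 1.3 open -0.1 tz -0.03
shift [ 3.1  1.1 60.3] turn z -12.6 |s| 60.4
```

View pics/s20.png

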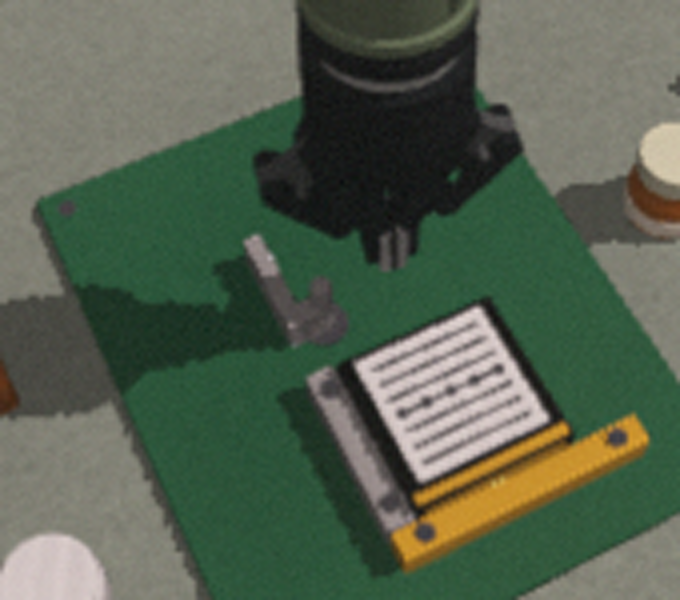

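>>> {"api": "move_arm", "payload": {
  "steps": [0,3,1,5,0,0,-6.5,0,3,1,15,0,0,-12.6,0,3,1,32,0,0,-12.6,0,3,1,48,0,0,-12.6,0,3,1,56,0,0,-12.6,0,3,1,58,0,0,-12.6,0,3,1,58,0,0,-12.6]
}}

```text
time: 20.03
eef_pos: [0.5914, 0.0174, 0.0139]
eef_rot: [[-0.986, -0.167, -0.001], [-0.167, 0.986, 0.0], [0.001, 0.0, -1.0]]
contact_force: [-1.1, -0.6, 0.1]
opening: 0.0001
```

```bash
python3 -c "
from h import *
where()"
```

```text
t 20.03 bed xy [10.8 38.3] z 13.9 phi -0.20  Fbed [-1.2 -0.4] Fz 0.1 open 0.1 tz -0.01
```

>>> {"api": "move_arm", "payload": {
  "steps": [0,-5,-2,0,0,0,0,0,-10,-2,0,0,0,0,0,-14,-2,0,0,0,0,0,-16,-2,0,0,0,0,0,-17,-2,0,0,0,0,0,-17.5,-2,0,0,0,0,0,-18,-2,0,0,0,0,0,-18.5,-2,0,0,0,0]
}}

```text
time: 20.7
eef_pos: [0.6101, 0.0184, 0.0142]
eef_rot: [[-0.986, -0.168, -0.0], [-0.168, 0.986, -0.0], [0.0, 0.0, -1.0]]
contact_force: [-0.4, 0.0, 0.4]
opening: 0.0002
```

```bash
python3 -c "
from h import *
where()"
```

```text
t 20.70 bed xy [29.4 36.1] z 14.2 phi -0.11  Fbed [-0.4  0.1] Fz 0.4 open 0.2 tz 0.04
```

>>> {"api": "move_arm", "payload": {
  "steps": [0,-0.4,0,0,0,0,0,0,-0.8,0,0,0,0,0,0,-1.2,0,0,0,0,0,0,-1.6,0,0,0,0,0,0,-1.6,0,0,0,0,0]
}}

```text
time: 21.12
eef_pos: [0.6114, 0.0187, 0.014]
eef_rot: [[-0.986, -0.168, -0.001], [-0.168, 0.986, 0.0], [0.001, 0.0, -1.0]]
contact_force: [-3.6, -0.6, 1.5]
opening: -0.0001
```

```bash
python3 -c "
from h import *
where()"
```

```text
t 21.12 bed xy [30.8 36.2] z 14.0 phi -0.12  Fbed [-3.6  0. ] Fz 1.5 open -0.1 tz 0.07
```

>>> {"api": "move_arm", "payload": {
  "steps": [0,-0.4,0,0,0,0,0,0,-0.8,0,0,0,0,0,0,-1.2,0,0,0,0,0,0,-1.6,0,0,0,0,0,0,-1.6,0,0,0,0,0,0,-1.6,0,0,0,0,0]
}}

```text
time: 21.62
eef_pos: [0.6114, 0.0187, 0.0141]
eef_rot: [[-0.986, -0.169, -0.005], [-0.169, 0.986, -0.0], [0.005, 0.0, -1.0]]
contact_force: [-8.1, -0.5, 5.7]
opening: 0.0001
```

```bash
python3 -c "
from h import *
where()"
```

```text
t 21.62 bed xy [30.7 36.2] z 14.1 phi -0.10  Fbed [-8.   0.8] Fz 5.7 open 0.1 tz 0.03
```

Firm at 30.7 with 8 N, so it is home. Retract straight back, lift clear, and look.

>>> {"api": "move_arm", "payload": {
  "steps": [0,2,0,0,0,0,0,0,5,0,0,0,0,0,0,12,0,0,0,0,0,0,17,0,-10,0,0,0,0,17,0,-40,0,0,0,0,30,0,-75,0,0,0,0,70,0,-100,0,0,0,0,110,0,-120,0,0,0]
}}

```text
time: 22.28
eef_pos: [0.5143, 0.0012, 0.134]
eef_rot: [[-0.986, -0.169, 0.007], [-0.169, 0.986, -0.001], [-0.006, -0.002, -1.0]]
contact_force: [-1.5, -0.4, 0.6]
opening: 0.0001
```

>>> {"api": "move_arm", "payload": {
  "steps": [0,20,30,-10,0,0,0,0,30,60,-20,0,0,0,0,30,90,-20,0,0,0,0,30,120,-20,0,0,0,0,30,150,-20,0,0,0,0,30,170,-20,0,0,0,0,30,170,-20,0,0,0]
}}

```text
time: 22.87
eef_pos: [0.4535, 0.1673, 0.1514]
eef_rot: [[-0.985, -0.172, 0.002], [-0.172, 0.985, 0.002], [-0.002, 0.002, -1.0]]
contact_force: [0.1, -0.2, 0.1]
opening: 0.0003
```

Run:
```python
from h import *
where()
im=env.capture("scene");crop("scene",im,220,220,320,310,7,"pics/s21.png")
im=env.capture("top");crop("top",im,210,80,340,190,6,"pics/t21.png")
```

```text
t 22.87 bed xy [-99.6 209.5] z 151.4 phi 0.12  Fbed [ 0.1 -0.2] Fz 0.1 open 0.3 tz -0.01
```

View pics/s21.png

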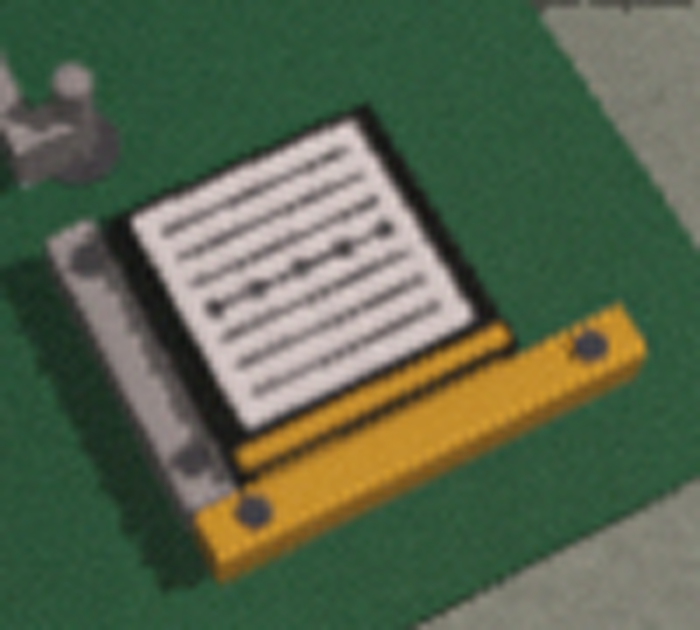

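View pics/t21.png

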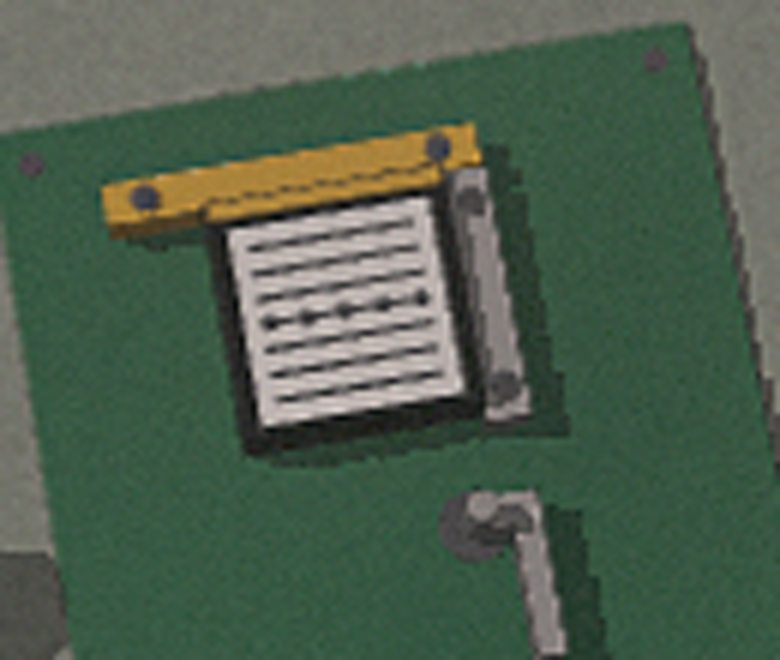

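Run:
```python
from h import *
def unproj(n,u,z):
    c=CAL[n];K=c["intrinsics"];s=(np.asarray(u,float)-K[:2,2])/K[0,0];d=s.copy()
    for _ in range(8): s=d/(1+c["k1"]*(s**2).sum(1,keepdims=True))
    r=np.c_[s,np.ones(len(s))]@c["rotation"].T
    return (c["eye"]+r*((z-c["eye"][2])/r[:,2:]))[:,:2]
ims=[env.capture("top").astype(float) for _ in range(4)];im=np.mean(ims,0)
hsv=cv2.cvtColor(im.astype(np.uint8),cv2.COLOR_RGB2HSV)
k=8;big=cv2.resize(im.astype(np.uint8)[80:190,210:340],None,fx=k,fy=k,interpolation=cv2.INTER_CUBIC)
h=cv2.cvtColor(big,cv2.COLOR_RGB2HSV)
full=lambda p:np.c_[210+(p[:,0]+.5)/k-.5,80+(p[:,1]+.5)/k-.5]
def rect(m,z,close):
    m=cv2.morphologyEx(m.astype(np.uint8),cv2.MORPH_CLOSE,np.ones((close,close)))
    cs,_=cv2.findContours(m,0,1);c=max(cs,key=cv2.contourArea)[:,0]
    w=tobed_all(unproj("top",full(c),z))
    r=cv2.minAreaRect((w*1e3).astype(np.float32));return r,w
tobed_all=lambda w:(w-BED[:2])@R2(BED[2])
roi=np.zeros(h.shape[:2],bool);roi[int(105*k/6*1.0):int(450*k/6),int(205*k/6):int(475*k/6)]=1
pl=(h[...,1]<60)&(h[...,2]>110)
pl[:, int(440*k/6*1.0)+40:]&=False
# separate plaque from rail: connected component only
r,w=rect(pl&roi,.036,25);print("plaque",r)
def edge(w,ax,side):
    # robust line fit of one side of a contour in the bed frame
    v=w[:,ax];lo,hi=np.percentile(w[:,1-ax],[15,85]);
    s=w[(w[:,1-ax]>lo)&(w[:,1-ax]<hi)]
    mid=s[:,ax].mean();s=s[s[:,ax]>mid] if side>0 else s[s[:,ax]<mid]
    p=cv2.fitLine((s*1e3).astype(np.float32),cv2.DIST_HUBER,0,.01,.01).ravel()
    a=np.degrees(np.arctan2(p[1],p[0]));return round((a+45)%90-45,2),p[2+ax].round(1)
for ax in(0,1):
    for s in(1,-1):print("plaque edge",ax,s,edge(w,ax,s))
br=(h[...,0]>12)&(h[...,0]<32)&(h[...,1]>120)
r2,w2=rect(br,.028,9);print("stop",r2)
print("stop back edge",edge(w2,0,1))
for n,sm in(("plaque",pl&roi),("brass",br)): cv2.imwrite(f"pics/m_{n}.png",(sm*255).astype(np.uint8)[::2,::2])
```

```text
plaque ((82.70767974853516, 36.738975524902344), (74.90924835205078, 75.27738952636719), 0.26877278089523315)
plaque edge 0 1 (np.float32(0.52), np.float32(119.6))
plaque edge 0 -1 (np.float32(0.18), np.float32(45.8))
plaque edge 1 1 (np.float32(0.46), np.float32(73.9))
plaque edge 1 -1 (np.float32(0.61), np.float32(-0.4))
stop ((136.48287963867188, 46.83462905883789), (22.007280349731445, 140.89935302734375), 0.2704704999923706)
stop back edge (np.float32(0.16), np.float32(146.8))
```

The die is square to the stop within about 0.3°. Its centre is at y ≈ 34.9 mm after removing the bed-fit offset seen on the stop. Handing in.

```bash
python3 -c "
from h import *
where();print(env.hand_in())"
```

```text
t 23.17 bed xy [-99.1 205.3] z 150.5 phi -0.20  Fbed [0.1 0. ] Fz -0.3 open 0.2 tz -0.06
the job is handed in; nothing more can be done
None
```

I turned the middle-sized die a quarter turn clockwise against the corner post, and it now sits flush in the corner of the bed. I handed the job in at 23.2 s; no verdict was reported.

- **Back stop:** I pressed it home with a two-finger push to a definite stop at about 10 N.
- **Side rail:** I pressed it home to a definite stop at about 12 N.
- **Re-press:** I then pressed it lightly onto the back stop again, at about 8 N. The pictures had left open a gap of roughly 1 mm there after the rail push.
- **Forces:** The highest force I read was about 13 N, during a short wedge against the cheek partway through the turn. Readings come only at the end of each move, so brief peaks in between were not seen. I backed off and moved the finger inward.

**Last checks:**
- The top view shows the die square to the back stop within about 0.3°, with its centre at y ≈ 35 mm once the bed-fit offset is taken out.
- No gap shows at either bar, and the arm was clear and unloaded.
- The brass-edge gap was judged only by eye and by the force stop, because the camera calibration is no better than about 2 mm.
- I never worked near the tin or the wooden block, and the jar looked undisturbed. I did not measure any of the three at the end.

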